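# Put the measuring cups away in the tiered stand

### The job

Stand the three blue measuring cups upright on the base of the steel stand, each in the middle of the round pad of its own rank: the largest cup on the largest (green) pad, the middle one on the middle (yellow) pad, the smallest on the smallest (white) pad. Then fit the upper tray over them so that all four posts come through its corner holes and it sits fully home and level; lower it on, do not drop it. Leave the red cup and the ghee pot where they are.

Things in the scene. Friction and masses are not known exactly. Their poses are not given: they have to be found in the camera images.
- cup_large: the largest blue plastic measuring cup: a round, straight-sided, open cup without a handle, short white measure marks on its sides; 62 mm outside diameter, 52 mm high, 3 mm wall, under 100 g. Origin: centre of its underside; z up along its axis. Stands on the worktop, loose.
- cup_medium: the middle-sized blue plastic measuring cup: a round, straight-sided, open cup without a handle, short white measure marks on its sides; 51 mm outside diameter, 46 mm high, 3 mm wall, under 100 g. Origin: centre of its underside; z up along its axis. Stands on the worktop, loose.
- cup_small: the smallest blue plastic measuring cup: a round, straight-sided, open cup without a handle, short white measure marks on its sides; 40 mm outside diameter, 40 mm high, 3 mm wall, under 100 g. Origin: centre of its underside; z up along its axis. Stands on the worktop, loose.
- cup_red: a red plastic measuring cup, loose, 51 mm diameter and 46 mm high, otherwise like the blue ones; it is to be left alone. Origin: centre of its underside. The four cups stand in two rows of two, in any order; centres at least 80 mm apart across (y), 100 mm in depth (x).
- tray: upper tier: flat aluminium tray, loose, 300 (x) by 150 (y) by 6 mm, about 0.4 kg, flat on the worktop; 14 mm holes at x=+-125, y=+-58. Wooden handle bar over its middle: 100 mm along x, 14 mm wide across y, 30 to 52 mm above the tray's underside, on two thin legs at x=+-40. Origin: centre of its underside; z up. Fits either way round (half-turn).
- stand: lower tier: fixed steel base 300 (x) by 150 (y) by 8 mm, three pads in a row along x, 78 mm apart. Four posts at x=+-125, y=+-58: 18 mm thick to a shoulder at height 72, then a 9 mm pin with tapered tip up to 92. The tray, home, is centred over it, its underside on the shoulders at 72. Origin: centre of its underside, on the worktop; z up. Left or right of the cups, the tray on the other hand.
- pad_large: the largest round pad, green, fixed on the stand's base in any of the row's three places: 80 mm diameter, 3 mm thick, its top 11 mm above the worktop. Origin: centre of its underside.
- pad_medium: the middle-sized round pad, yellow, fixed on the stand's base in any of the row's three places: 69 mm diameter, 3 mm thick, its top 11 mm above the worktop. Origin: centre of its underside.
- pad_small: the smallest round pad, white, fixed on the stand's base in any of the row's three places: 58 mm diameter, 3 mm thick, its top 11 mm above the worktop. Origin: centre of its underside.
- ghee_pot: steel ghee pot with a brass screw lid, 84 mm diameter, 106 mm high with its little knob, loose, beyond the cups; to be left alone. Origin: centre of its underside.
Mind the look-alikes: they are no part of the job. What is shaped like the cup_small but turquoise is not meant.

How it is judged:
By the outcome, as a careful person would: the job done as asked, in the order asked, and still so for the second after the job is handed in, with the robot touching nothing.
It also fails if it takes over 115 s, if anything falls off the work surface, if the arm or the gripper's body presses on something with over 40 N, if the wrist force passes 120 N, or if a joint passes its speed limit or range.

### The arm

A 7-joint arm with a two-finger parallel gripper is mounted at the origin on the work surface. World frame = base frame: x ahead of the robot, y to its left, z up, the work surface at z = 0. Lengths are in m, angles in rad, forces in N, time in s.
With the tool pointing down it reaches from about 0.4 to 0.875 m from the base axis. Payload 19.3 kg.
Tool frame: the origin (TCP) lies at the very end of the fingers, on their centre line; the grasp point (between the pads) lies 19 mm behind it; z points along the fingers, y is the line along which they close (so a half turn about z gives the same grasp; the last joint's range is limited). The gripper opens to 85 mm and grips with 20 to 120 N. Pads are 22 mm wide; open, the fingers measure 114 mm over their backs; the gripper's body (76 mm by 85 mm) begins 54 mm behind the grasp point. The pads swing forward as they close: fully open they stand 13 mm farther back than shut.
Start: joints at [-1.409, 0.521, -0.036, 1.599, 0.021, 1.021, -0.113], TCP at [0.144, 0.608, 0.231] pointing down, gripper open.
Joint ranges: [-2.91, 2.91], [-0.3, 2.13], [-1.5, 1.42], [0.17, 2.43], [-1.26, 4.41], [0.16, 1.93], [-2.52, 2.52]. Speed limits (rad/s): [1.89, 1.89, 2.39, 2.39, 3.01, 3.01, 3.01].

### API

Orientations are given as [roll, pitch, yaw] about the fixed x, y, z axes, in that order (R = Rz(yaw) Ry(pitch) Rx(roll)).
In Python, from workcell import monitor, optics, job_done gives the robot as it stands.
- The arm moves only by the shell command python3 -m handwheel 'ROWS' [FORCE]. ROWS is JSON, a list of rows, each an object of numbers: "dx", "dy", "dz": the shift along the tool's x, y, z in cm; "wx", "wy", "wz": the turn, a rotation vector about the tool's x, y, z in rad; "claw": the opening in per cent of the stroke, from 0 (shut) to 100 (fully open). A call has 1 to 8 rows; each row shifts and turns the commanded pose from where the row before left it, along the tool's axes as they then stand; what a row does not reach is not made up. A row lasts 1/8 s, in which the tool goes at most 62.5 mm and 10.7 degrees, less where a joint would pass 70% of its speed; a pose out of reach is approached as far as the arm can. A call with a gripper value outside its range is refused whole. The fingers move at their own pace and stop on an object; FORCE is the grip in N (left out, the last holds). Time passes only in rows, so rows that do not move let the fingers close. It gives the time, the measured TCP pose, the force, the opening and the grip force at its end, in the units of the state.
- monitor.observe(): the state, without advancing time (a new reading comes with each control period).
- optics.grab_frame(name): name is "scene" or "top" or "wrist"; returns a dict with "frame" (480x640x3 uint8, blue, green, red), "fovy" (degrees; the focal length in pixels is half the picture's height over the tangent of half this angle, whatever the lens; pixels are square), "cx", "cy" (the principal point, pixels), "k1" (the pictures are not rectified: a ray, as slopes to the right and down, at radius r is drawn at 1 + k1 r^2 times it, then the intrinsics apply), "R" (3x3) and "t" (3): a world point X has camera coordinates R X + t. Camera axes: x right, y down, z forward; pixel columns grow to the right and rows downward; lengths in m; the calibration is good to about 2 mm. A picture is of the moment at which its call begins. There is no depth.
- job_done(): hands the job in; it is judged then, once.
Trained networks look in the newest picture that a camera, given by its name, has taken for a name from the list of things; names that differ only in an ending like _2 or _b are one class to them, and where a whole thing is asked for, a point or a joint stands for the part that bears it (a point fixed in the world has none). Each returns a list of dicts, best first, with "p" (0 to 1); they miss things now and then, are a little off and sometimes report something else, mostly with a low value. They report only what shows in the picture. A call takes as long as a camera call. They do not tell look-alikes from the thing itself.
- optics.masks_of(name, camera): "region" (480x640 bool, what is visible of it) and "rect" ([left, top, width, height] in pixels, round what is visible of it).
The state is a dict: "clock": time; "qpos": joint angles; "qd": joint speeds; "joint_efforts": joint torques, N m; "position": TCP position; "tool_rot": TCP orientation; "force": force on the tool from outside, world axes, zero at the start; "moment": the same for the moment, N m; "grip_width": finger opening in m; "finger_force": force on a finger pad.
Only numpy, scipy, OpenCV 4.12 (cv2) and the standard library are available. Lean on these libraries where they do the work, as an engineer would, in place of code of your own. Each camera call takes 0.05 s, during which the arm holds its last target. There are 200 camera calls.

## Working session

There is one attempt and no reset: what is moved stays moved. The work goes in short steps, Python scripts to look and compute and a shell command to move; the robot and the scene stay as the last step left them, time stands still between calls to the robot, and variables do not carry over. Pictures are saved under pics/ and viewed, at most 14 in all, crops included, and the job is handed in when it is done.

```bash
mkdir -p pics; ls; python3 - <<'E'
from workcell import monitor, optics
import cv2
for n in ["scene","top"]:
    f=optics.grab_frame(n); cv2.imwrite(f"pics/{n}0.png",f["frame"])
    print(n,f["fovy"],f["cx"],f["cy"],f["k1"],f["R"],f["t"])
s=monitor.observe(); print(s)
E
```

```text
pics
scene 56.252651788517255 318.1763139384929 245.44380871476312 -0.021265837699076272 [[ 0.14364877  0.98958855 -0.00891826]
 [ 0.83314658 -0.12579316 -0.53855628]
 [-0.53407098  0.06993273 -0.84254234]] [-0.0564733  -0.46450974  1.23303393]
top 43.054921747882986 321.4225346776047 246.7076096412078 -0.04260066794502462 [[-0.00791388 -0.99985314  0.01520107]
 [-0.99755477  0.00683824 -0.06955371]
 [ 0.06943955 -0.01571434 -0.99746238]] [-0.01238472  0.59237859  0.9923738 ]
{'clock': 0.1, 'qpos': array([-1.40917571,  0.52193345, -0.03632875,  1.59996829,  0.02121689,
        1.02112789, -0.11277119]), 'qd': array([ 0.00032404, -0.00124244, -0.00150302,  0.00033085, -0.00053869,
        0.000509  , -0.00084596]), 'joint_efforts': array([ 2.44748691e-03, -9.28490210e+01,  1.98349401e+00, -3.70533371e+01,
        1.80882605e-02,  5.34613282e-03,  7.63923504e-05]), 'position': array([0.14355878, 0.60796001, 0.23079015]), 'tool_rot': array([-3.14054496e+00,  8.90631073e-05,  2.90980020e+00]), 'force': array([-0.41676034, -0.07453386, -0.68888924]), 'moment': array([ 0.01307982,  0.00229466, -0.02628139]), 'finger_force': 0.0, 'grip_width': 0.08528349764500909}
```

View pics/scene0.png

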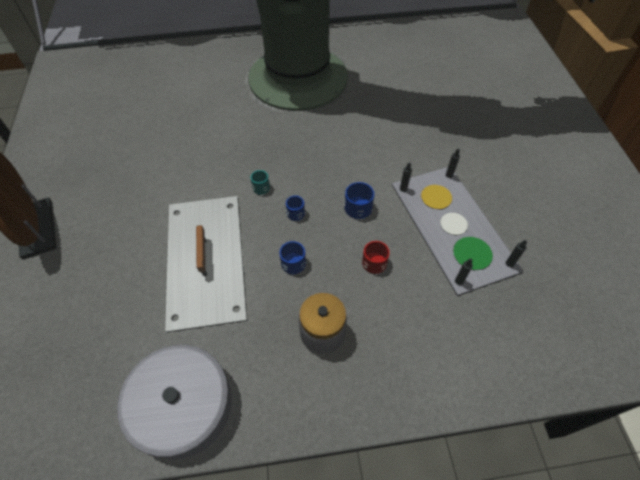

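View pics/top0.png

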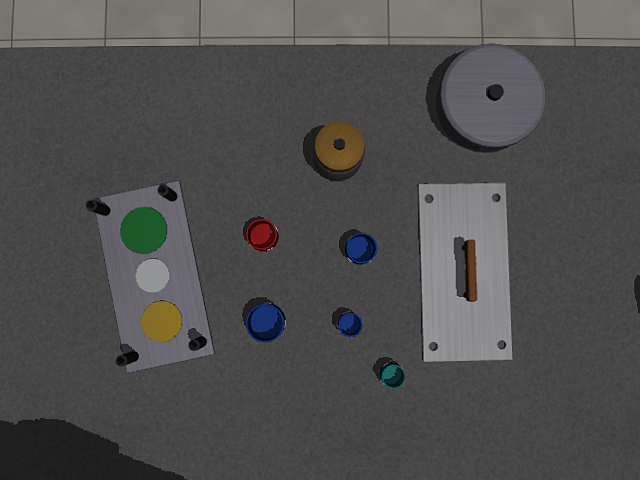

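The large, small and medium blue cups show in the top picture at (265,322), (349,323) and (361,248). Things that could be mistaken for them are the red cup at (262,235) and the turquoise small look-alike at (392,375). The pads are green (144,230), white (152,276) and yellow (162,321), with the stand on the robot's right. The tray is on its left, with the handle at (471,270).

```bash
cat > lib.py <<'E'
import numpy as np, cv2
from scipy.optimize import least_squares
from workcell import monitor, optics
def proj(f,X):
    c=np.atleast_2d(X)@np.array(f["R"]).T+np.array(f["t"]); s=c[:,:2]/c[:,2:]
    s=s*(1+f["k1"]*(s**2).sum(1,keepdims=True)); F=240/np.tan(np.radians(f["fovy"]/2))
    return s*F+[f["cx"],f["cy"]]
def ray_at(f,uv,z):
    g=lambda p: (proj(f,[p[0],p[1],z])[0]-uv)
    return least_squares(g,[0.6,0]).x
def hullstat(pts):
    h=cv2.convexHull(pts.astype(np.float32)); m=cv2.moments(h)
    return np.array([m["m10"]/m["m00"],m["m01"]/m["m00"]]),m["m00"]
A=np.linspace(0,2*np.pi,48,endpoint=False)
def cyl(x,y,r,z0,z1):
    c=np.c_[x+r*np.cos(A),y+r*np.sin(A)]
    return np.r_[np.c_[c,0*A+z0],np.c_[c,0*A+z1]]
def box(x,y,yaw,lx,ly,z0,z1):
    c,s=np.cos(yaw),np.sin(yaw)
    return np.array([[x+c*a*lx/2-s*b*ly/2,y+s*a*lx/2+c*b*ly/2,z] for a in(-1,1) for b in(-1,1) for z in (z0,z1)])
def maskpts(m):
    n,l,st,_=cv2.connectedComponentsWithStats(m.astype(np.uint8)); k=1+np.argmax(st[1:,4])
    v,u=np.where(l==k); return np.c_[u,v]
def fitcyl(fs,pts,r,z0,z1):
    cs=[hullstat(p)[0] for p in pts]
    g=lambda q: np.r_[tuple(hullstat(proj(f,cyl(q[0],q[1],r,z0,z1)))[0]-c for f,c in zip(fs,cs))]
    return least_squares(g,ray_at(fs[0],cs[0],z1),diff_step=1e-3).x
SZ={"cup_large":(.031,0,.052),"cup_medium":(.0255,0,.046),"cup_small":(.02,0,.04),"cup_red":(.0255,0,.046),
 "pad_large":(.04,.008,.011),"pad_medium":(.0345,.008,.011),"pad_small":(.029,.008,.011)}
E
python3 - <<'E'
from lib import *
fs={n:optics.grab_frame(n) for n in("top","scene")}
M={}
for n in SZ:
    for cam,f in fs.items():
        for d in optics.masks_of(n,cam)[:4]:
            if d["p"]<.2: continue
            p=maskpts(d["region"]); x=fitcyl([f],[p],*SZ[n])
            ar=hullstat(p)[1]/hullstat(proj(f,cyl(*x,*SZ[n])))[1]
            print(n,cam,round(d["p"],2),d["rect"],"xy",x.round(4),"area ratio %.2f"%ar)
for n in("tray","stand"):
    for cam,f in fs.items():
        for d in optics.masks_of(n,cam)[:2]:
            p=maskpts(d["region"]); h=cv2.convexHull(p.astype(np.float32))
            q=cv2.approxPolyDP(h,6,True)[:,0]
            print(n,cam,round(d["p"],2),d["rect"],q.tolist(),[ray_at(f,a,.006 if n=="tray" else .008).round(4).tolist() for a in q])
f=fs["top"]["frame"]
cv2.imwrite("pics/crop1.png",cv2.resize(f[200:400,230:500],None,fx=2.9,fy=2.9,interpolation=cv2.INTER_CUBIC))
# hole blobs
f=fs["top"]
g=cv2.cvtColor(f["frame"],cv2.COLOR_BGR2GRAY)
for (u,v) in [(429,198),(496,198),(433,346),(502,345)]:
    w=g[v-9:v+10,u-9:u+10].astype(float); k=np.clip(np.median(w)-w-25,0,None); yy,xx=np.mgrid[v-9:v+10,u-9:u+10]
    c=np.array([(k*xx).sum(),(k*yy).sum()])/k.sum(); print("hole",c,ray_at(f,c,.004))
E
```

```text
cup_large top 0.64 [248.7, 303.3, 40.4, 40.3] xy [0.4691 0.0754] area ratio 0.99
cup_large scene 0.97 [344.4, 183.1, 33.1, 34.8] xy [0.4692 0.0779] area ratio 0.94
cup_medium top 0.64 [345.1, 232.6, 30.2, 31.3] xy [ 0.5889 -0.0814] area ratio 0.91
cup_medium scene 0.57 [280.2, 243.0, 28.2, 34.5] xy [ 0.5899 -0.0795] area ratio 0.95
cup_small top 0.7 [336.9, 311.7, 25.6, 25.5] xy [ 0.4643 -0.0623] area ratio 0.90
cup_small top 0.59 [378.3, 360.5, 28.4, 23.6] xy [ 0.3804 -0.1312] area ratio 0.99
cup_small scene 0.9 [284.9, 192.9, 18.6, 27.9] xy [ 0.4622 -0.0607] area ratio 0.94
cup_small scene 0.9 [252.4, 170.3, 17.9, 23.2] xy [ 0.3813 -0.1295] area ratio 0.92
cup_red top 0.63 [246.1, 222.1, 31.9, 29.9] xy [0.6125 0.0811] area ratio 0.96
cup_red top 0.32 [244.7, 302.3, 44.1, 41.1] xy [0.4693 0.0759] area ratio 1.48
cup_red scene 0.87 [361.4, 240.7, 27.0, 33.4] xy [0.6131 0.0834] area ratio 0.94
pad_large top 0.91 [118.6, 204.9, 47.8, 47.3] xy [0.6246 0.2836] area ratio 0.96
pad_large scene 0.83 [451.9, 238.6, 40.5, 31.0] xy [0.6228 0.2843] area ratio 0.91
pad_medium top 0.96 [141.2, 29
[... 667 characters left out ...]
]]
stand top 0.57 [86.5, 181.1, 127.4, 193.6] [[212.0, 354.0], [133.0, 371.0], [117.0, 364.0], [89.0, 201.0], [179.0, 182.0]] [[0.4153, 0.1667], [0.3879, 0.2983], [0.3996, 0.3252], [0.6736, 0.3767], [0.7049, 0.2239]]
stand scene 0.72 [393.4, 149.2, 130.5, 144.7] [[522.0, 271.0], [455.0, 295.0], [393.0, 185.0], [407.0, 165.0], [458.0, 149.0], [526.0, 241.0]] [[0.6793, 0.3683], [0.7104, 0.2201], [0.4242, 0.166], [0.37, 0.2124], [0.3382, 0.3458], [0.6126, 0.404]]
hole [428.86267741 198.26620637] [ 0.67518546 -0.2013669 ]
hole [496.31511496 197.31926121] [ 0.67635465 -0.31792411]
hole [433.35656182 346.17787419] [ 0.42437624 -0.20405009]
hole [501.82754663 344.42439024] [ 0.42584181 -0.32056347]
```

View pics/crop1.png

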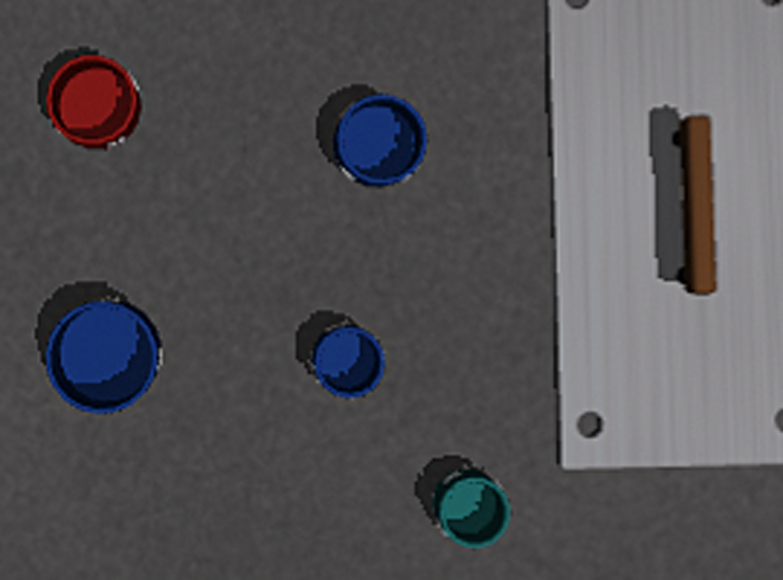

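The crop shows three blue cups, large at (103,355), small at (348,360) and medium at (380,138). Red is at (93,100) and turquoise at (474,510), so the choice is confirmed. Next I refine by colour in both cameras.

```bash
cat >> lib.py <<'E'
COL={"cup_large":(110,130),"cup_medium":(110,130),"cup_small":(110,130),"pad_large":(50,70),"pad_medium":(15,32),"pad_small":None}
def colpts(f,n,xy,rad=1.3):
    """colour blob of n near predicted place"""
    r,z0,z1=SZ[n]; h=cv2.cvtColor(f["frame"],cv2.COLOR_BGR2HSV)
    m=(h[...,2]>185)&(h[...,1]<25) if COL[n] is None else (h[...,0]>=COL[n][0])&(h[...,0]<=COL[n][1])&(h[...,1]>110)
    w=np.zeros(m.shape,np.uint8); cv2.fillConvexPoly(w,cv2.convexHull(proj(f,cyl(*xy,r*rad,z0,z1)).astype(np.int32)),1)
    return maskpts(m&(w>0))
E
python3 - <<'E'
from lib import *
fs=[optics.grab_frame(n) for n in("top","scene")]
G={"cup_large":(.469,.0765),"cup_medium":(.5893,-.0805),"cup_small":(.4633,-.0615),"pad_large":(.6237,.284),"pad_medium":(.471,.2518),"pad_small":(.547,.268)}
P={}
for n,g in G.items():
    ps=[colpts(f,n,g) for f in fs]
    each=[fitcyl([f],[p],*SZ[n]) for f,p in zip(fs,ps)]
    ar=[hullstat(p)[1]/hullstat(proj(f,cyl(*x,*SZ[n])))[1] for f,p,x in zip(fs,ps,each)]
    P[n]=np.mean(each,0); print(n,each[0].round(4),each[1].round(4),"mean",P[n].round(4),np.round(ar,2))
d=P["pad_large"]-P["pad_medium"]; print("stand yaw",np.arctan2(d[1],d[0]),"centre",np.mean([P[k] for k in P if k[:3]=="pad"],0),np.linalg.norm(d))
E
```

```text
cup_large [0.4685 0.0761] [0.4675 0.0779] mean [0.468 0.077] [0.95 0.86]
cup_medium [ 0.5892 -0.0814] [ 0.5868 -0.0795] mean [ 0.588  -0.0805] [0.94 0.8 ]
cup_small [ 0.4638 -0.0623] [ 0.462  -0.0603] mean [ 0.4629 -0.0613] [0.91 0.73]
pad_large [0.6233 0.2834] [0.6237 0.2843] mean [0.6235 0.2838] [0.94 0.84]
pad_medium [0.4707 0.2514] [0.4712 0.2522] mean [0.4709 0.2518] [0.94 0.85]Traceback (most recent call last):
  File "<stdin>", line 6, in <module>
  File "lib.py", line 36, in colpts
    return maskpts(m&(w>0))
  File "lib.py", line 22, in maskpts
    n,l,st,_=cv2.connectedComponentsWithStats(m.astype(np.uint8)); k=1+np.argmax(st[1:,4])
                                                                       ~~~~~~~~~^^^^^^^^^^
    return _wrapfunc(a, 'argmax', axis=axis, out=out, **kwds)
    return bound(*args, **kwds)
ValueError: attempt to get argmax of an empty sequence
```

```bash
python3 -m handwheel '[{"wz":-0.116,"dy":-3,"claw":100},{"wz":-0.116,"dy":-4},{"dx":-2,"dy":-4.5},{"dx":-3,"dy":-4.5},{"dx":-3,"dy":-4.5},{"dx":-3,"dy":-4.5},{"dx":-3,"dy":-4.5},{"dx":-3,"dy":-4.5}]' 40
python3 -m handwheel '[{"dx":-3,"dy":-4.5},{"dx":-3,"dy":-4.5},{"dx":-3,"dy":-4.5},{"dx":-3,"dy":-4.5},{}]'
```

```text
schema error: expected keys dx, dy, dz, wx, wy, wz, claw
schema error: expected keys dx, dy, dz, wx, wy, wz, claw
```

```bash
python3 -m handwheel '[{"dx":0,"dy":-3,"dz":0,"wx":0,"wy":0,"wz":-0.116,"claw":100},{"dx":0,"dy":-4,"dz":0,"wx":0,"wy":0,"wz":-0.116,"claw":100},{"dx":-2,"dy":-4.5,"dz":0,"wx":0,"wy":0,"wz":0,"claw":100},{"dx":-3,"dy":-4.5,"dz":0,"wx":0,"wy":0,"wz":0,"claw":100},{"dx":-3,"dy":-4.5,"dz":0,"wx":0,"wy":0,"wz":0,"claw":100},{"dx":-3,"dy":-4.5,"dz":0,"wx":0,"wy":0,"wz":0,"claw":100},{"dx":-3,"dy":-4.5,"dz":0,"wx":0,"wy":0,"wz":0,"claw":100},{"dx":-3,"dy":-4.5,"dz":0,"wx":0,"wy":0,"wz":0,"claw":100}]' 40
python3 -m handwheel '[{"dx":-3,"dy":-4.5,"dz":0,"wx":0,"wy":0,"wz":0,"claw":100},{"dx":-3,"dy":-4.5,"dz":0,"wx":0,"wy":0,"wz":0,"claw":100},{"dx":-3,"dy":-4.5,"dz":0,"wx":0,"wy":0,"wz":0,"claw":100},{"dx":-3,"dy":-4.5,"dz":0,"wx":0,"wy":0,"wz":0,"claw":100},{"dx":0,"dy":0,"dz":0,"wx":0,"wy":0,"wz":0,"claw":100}]'
```

```text
clock: 2.2
position: [0.3029, 0.2679, 0.2316]
tool_rot: [3.141, 0.0, -3.141]
force: [0.8, 0.8, 0.3]
grip_width: 0.0856
finger_force: 0.0
clock: 2.82
position: [0.4236, 0.0863, 0.2314]
tool_rot: [-3.141, 0.001, 3.136]
force: [0.3, 1.0, 0.5]
grip_width: 0.0855
finger_force: 0.0
```

```bash
python3 -m handwheel '[{"dx":-2.2,"dy":-0.5,"dz":3,"wx":0,"wy":0,"wz":0,"claw":100},{"dx":-2.2,"dy":-0.4,"dz":3,"wx":0,"wy":0,"wz":0,"claw":100},{"dx":0,"dy":0,"dz":2,"wx":0,"wy":0,"wz":0,"claw":100},{"dx":0,"dy":0,"dz":0,"wx":0,"wy":0,"wz":0,"claw":100}]'
python3 - <<'E'
from lib import *
f=optics.grab_frame("wrist"); cv2.imwrite("pics/w1.png",f["frame"]); print(monitor.observe()["position"],-np.array(f["R"]).T@f["t"])
print(fitcyl([f],[colpts(f,"cup_large",(.468,.077),1.5)],*SZ["cup_large"]))
E
```

```text
clock: 3.32
position: [0.4653, 0.0807, 0.1504]
tool_rot: [-3.141, -0.002, -3.141]
force: [-0.7, 0.2, 0.4]
grip_width: 0.0854
finger_force: 0.0
[0.46577521 0.08077185 0.15137485] [0.39637414 0.08115569 0.29305204]
[0.48131944 0.07481094]
```

View pics/w1.png

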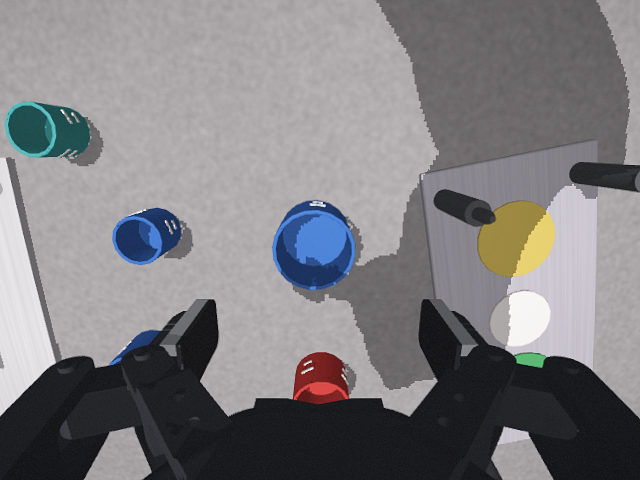

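The wrist view shows the large cup's rim centred at about (314,250), between the open fingers with pads at (205,340) and (430,340). The red cup is at (321,380).

```bash
sed -i 's/"cup_\(large\|medium\|small\)":(110,130)/"cup_\1":(103,130)/g' lib.py; cat >> lib.py <<'E'
def wr(n,xy,rad=1.6,cam="wrist"):
    f=optics.grab_frame(cam); p=colpts(f,n,xy,rad); x=fitcyl([f],[p],*SZ[n])
    print(n,x.round(4),"area %.2f"%(hullstat(p)[1]/hullstat(proj(f,cyl(*x,*SZ[n])))[1]),"tcp",monitor.observe()["position"].round(4)); return f,x
E
python3 - <<'E'
from lib import *
wr("cup_large",(.468,.077)); wr("cup_small",(.463,-.0613))
E
```

```text
cup_large [0.4684 0.0776] area 0.96 tcp [0.4661 0.0808 0.1519]
cup_small [ 0.4634 -0.06  ] area 0.94 tcp [0.4663 0.0808 0.1522]
```

```bash
python3 -m handwheel '[{"dx":-0.2,"dy":-0.3,"dz":2,"wx":0,"wy":0,"wz":0,"claw":100},{"dx":0,"dy":0,"dz":4,"wx":0,"wy":0,"wz":0,"claw":100},{"dx":0,"dy":0,"dz":4,"wx":0,"wy":0,"wz":0,"claw":100},{"dx":0,"dy":0,"dz":2.5,"wx":0,"wy":0,"wz":0,"claw":100},{"dx":0,"dy":0,"dz":1.2,"wx":0,"wy":0,"wz":0,"claw":100},{"dx":0,"dy":0,"dz":0,"wx":0,"wy":0,"wz":0,"claw":60},{"dx":0,"dy":0,"dz":0,"wx":0,"wy":0,"wz":0,"claw":60},{"dx":0,"dy":0,"dz":0,"wx":0,"wy":0,"wz":0,"claw":60}]' 30
python3 -m handwheel '[{"dx":0,"dy":0,"dz":0,"wx":0,"wy":0,"wz":0,"claw":50},{"dx":0,"dy":0,"dz":0,"wx":0,"wy":0,"wz":0,"claw":50}]'
```

```text
clock: 4.47
position: [0.4689, 0.0776, 0.0154]
tool_rot: [3.141, 0.002, -3.141]
force: [-1.7, -0.3, 10.6]
grip_width: 0.0607
finger_force: 33.5
clock: 4.72
position: [0.4688, 0.0776, 0.0154]
tool_rot: [3.141, 0.002, -3.141]
force: [-1.3, 0.1, 11.2]
grip_width: 0.0606
finger_force: 33.6
```

```bash
python3 -m handwheel '[{"dx":0,"dy":0,"dz":-2,"wx":0,"wy":0,"wz":0,"claw":50},{"dx":0,"dy":0,"dz":-4,"wx":0,"wy":0,"wz":0,"claw":50},{"dx":0,"dy":0,"dz":-4.5,"wx":0,"wy":0,"wz":0,"claw":50},{"dx":-1.5,"dy":2.6,"dz":-2.5,"wx":0,"wy":0,"wz":0,"claw":50},{"dx":-3.5,"dy":4.5,"dz":0,"wx":0,"wy":0,"wz":0,"claw":50},{"dx":-3.5,"dy":4.5,"dz":0,"wx":0,"wy":0,"wz":0,"claw":50},{"dx":-3.5,"dy":4.5,"dz":0,"wx":0,"wy":0,"wz":0,"claw":50},{"dx":-3.5,"dy":4.5,"dz":0,"wx":0,"wy":0,"wz":0,"claw":50}]'
python3 -m handwheel '[{"dx":0,"dy":0,"dz":0,"wx":0,"wy":0,"wz":-0.104,"claw":50},{"dx":0,"dy":0,"dz":0,"wx":0,"wy":0,"wz":-0.104,"claw":50},{"dx":0,"dy":0,"dz":0,"wx":0,"wy":0,"wz":0,"claw":50}]'
```

```text
clock: 5.72
position: [0.6241, 0.2851, 0.1453]
tool_rot: [3.141, 0.001, -3.141]
force: [0.8, -1.0, 0.1]
grip_width: 0.0608
finger_force: 33.1
clock: 6.1
position: [0.6232, 0.2833, 0.1449]
tool_rot: [3.141, 0.0, -2.934]
force: [0.4, -0.3, -0.1]
grip_width: 0.0608
finger_force: 33.1
```

```bash
python3 - <<'E'
from lib import *
f,x=wr("pad_medium",(.4709,.2518)); wr("pad_large",(.6235,.2838))
cv2.imwrite("pics/w2.png",f["frame"])
E
```

```text
pad_medium [0.4763 0.2546] area 0.77 tcp [0.6232 0.2833 0.1449]
pad_large [0.6132 0.2828] area 0.65 tcp [0.6232 0.2833 0.1448]
```

View pics/w2.png

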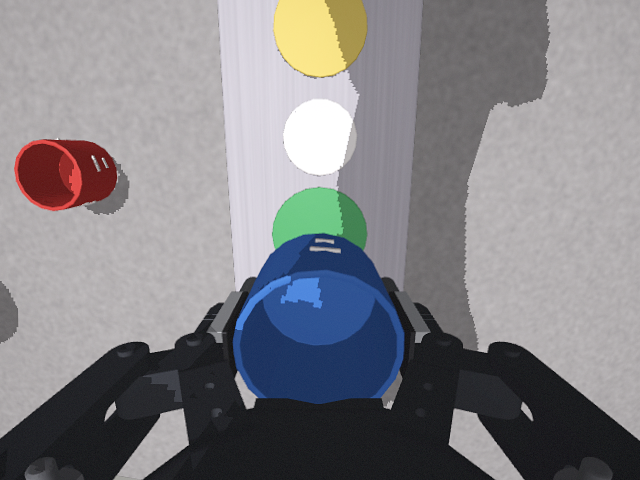

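```bash
python3 -m handwheel '[{"dx":0,"dy":0,"dz":3,"wx":0,"wy":0,"wz":0,"claw":50},{"dx":0,"dy":0,"dz":4,"wx":0,"wy":0,"wz":0,"claw":50},{"dx":0,"dy":0,"dz":3,"wx":0,"wy":0,"wz":0,"claw":50},{"dx":0,"dy":0,"dz":1.2,"wx":0,"wy":0,"wz":0,"claw":50},{"dx":0,"dy":0,"dz":0.4,"wx":0,"wy":0,"wz":0,"claw":50},{"dx":0,"dy":0,"dz":0.2,"wx":0,"wy":0,"wz":0,"claw":50},{"dx":0,"dy":0,"dz":0.1,"wx":0,"wy":0,"wz":0,"claw":50},{"dx":0,"dy":0,"dz":0,"wx":0,"wy":0,"wz":0,"claw":50}]'
```

```text
clock: 7.2
position: [0.6237, 0.2837, 0.0266]
tool_rot: [3.141, 0.001, -2.934]
force: [-0.9, -1.3, 5.0]
grip_width: 0.061
finger_force: 33.5
```

```bash
python3 -m handwheel '[{"dx":0,"dy":0,"dz":0,"wx":0,"wy":0,"wz":0,"claw":85},{"dx":0,"dy":0,"dz":0,"wx":0,"wy":0,"wz":0,"claw":90},{"dx":0,"dy":0,"dz":-0.5,"wx":0,"wy":0,"wz":0,"claw":95},{"dx":0,"dy":0,"dz":-4,"wx":0,"wy":0,"wz":0,"claw":100},{"dx":0,"dy":0,"dz":-4.5,"wx":0,"wy":0,"wz":0,"claw":100},{"dx":0,"dy":0,"dz":-3,"wx":0,"wy":0,"wz":0,"claw":100},{"dx":0,"dy":0,"dz":0,"wx":0,"wy":0,"wz":0,"claw":100}]'
python3 - <<'E'
from lib import *
SZ["cup_large"]=(.031,.011,.063)
wr("cup_large",(.6235,.2838)); wr("cup_large",(.6235,.2838),cam="top")
E
```

```text
clock: 8.07
position: [0.6243, 0.2839, 0.1483]
tool_rot: [3.14, 0.004, -2.934]
force: [-0.9, -0.2, -0.9]
grip_width: 0.0856
finger_force: 0.0
cup_large [0.6233 0.2843] area 0.95 tcp [0.6235 0.2836 0.1465]
cup_large [0.6185 0.281 ] area 0.75 tcp [0.623  0.2834 0.1454]
```

```bash
python3 -m handwheel '[{"dx":0,"dy":0,"dz":0,"wx":0,"wy":0,"wz":0.104,"claw":100},{"dx":0,"dy":0,"dz":0,"wx":0,"wy":0,"wz":0.104,"claw":100},{"dx":0.6,"dy":-6,"dz":0,"wx":0,"wy":0,"wz":0,"claw":100},{"dx":0.6,"dy":-6,"dz":0,"wx":0,"wy":0,"wz":0,"claw":100},{"dx":0.6,"dy":-6,"dz":0,"wx":0,"wy":0,"wz":0,"claw":100},{"dx":0.6,"dy":-6,"dz":0,"wx":0,"wy":0,"wz":0,"claw":100},{"dx":0.6,"dy":-6,"dz":0,"wx":0,"wy":0,"wz":0,"claw":100},{"dx":0.6,"dy":-6,"dz":0,"wx":0,"wy":0,"wz":0,"claw":100}]'
python3 -m handwheel '[{"dx":0,"dy":0,"dz":0,"wx":0,"wy":0,"wz":0,"claw":100}]'
python3 - <<'E'
from lib import *
wr("cup_medium",(.588,-.0805)); wr("cup_small",(.463,-.061))
E
```

```text
clock: 9.18
position: [0.5863, -0.0784, 0.1444]
tool_rot: [-3.142, -0.001, -3.141]
force: [0.2, -0.3, -0.3]
grip_width: 0.0854
finger_force: 0.0
clock: 9.3
position: [0.5858, -0.0821, 0.1446]
tool_rot: [-3.14, -0.002, 3.135]
force: [0.1, 0.1, -0.4]
grip_width: 0.0852
finger_force: 0.0
cup_medium [ 0.5885 -0.0793] area 0.94 tcp [ 0.5864 -0.0788  0.1445]
cup_small [ 0.4635 -0.0599] area 0.93 tcp [ 0.5868 -0.0768  0.1445]
```

```bash
python3 -m handwheel '[{"dx":-0.1,"dy":-0.2,"dz":2,"wx":0,"wy":0,"wz":0,"claw":100},{"dx":0,"dy":0,"dz":4,"wx":0,"wy":0,"wz":0,"claw":100},{"dx":0,"dy":0,"dz":4,"wx":0,"wy":0,"wz":0,"claw":100},{"dx":0,"dy":0,"dz":2,"wx":0,"wy":0,"wz":0,"claw":100},{"dx":0,"dy":0,"dz":1,"wx":0,"wy":0,"wz":0,"claw":70},{"dx":0,"dy":0,"dz":0,"wx":0,"wy":0,"wz":0,"claw":50},{"dx":0,"dy":0,"dz":0,"wx":0,"wy":0,"wz":0,"claw":40},{"dx":0,"dy":0,"dz":0,"wx":0,"wy":0,"wz":0,"claw":40}]'
python3 -m handwheel '[{"dx":0,"dy":0,"dz":0,"wx":0,"wy":0,"wz":0,"claw":40},{"dx":0,"dy":0,"dz":0,"wx":0,"wy":0,"wz":0,"claw":40}]'
```

```text
clock: 10.4
position: [0.5887, -0.0786, 0.0162]
tool_rot: [-3.142, 0.001, -3.141]
force: [0.8, -1.0, -0.6]
grip_width: 0.0502
finger_force: 31.2
clock: 10.65
position: [0.5885, -0.0786, 0.0158]
tool_rot: [3.142, 0.001, -3.141]
force: [-1.0, 0.7, 5.5]
grip_width: 0.0501
finger_force: 31.7
```

```bash
python3 -m handwheel '[{"dx":0,"dy":0,"dz":-2,"wx":0,"wy":0,"wz":0,"claw":40},{"dx":0,"dy":0,"dz":-4,"wx":0,"wy":0,"wz":0,"claw":40},{"dx":0,"dy":0,"dz":-4,"wx":0,"wy":0,"wz":0,"claw":40},{"dx":1.8,"dy":3,"dz":-3,"wx":0,"wy":0,"wz":0,"claw":40},{"dx":2,"dy":6,"dz":0,"wx":0,"wy":0,"wz":0,"claw":40},{"dx":2,"dy":6,"dz":0,"wx":0,"wy":0,"wz":0,"claw":40},{"dx":2,"dy":6,"dz":0,"wx":0,"wy":0,"wz":0,"claw":40},{"dx":2,"dy":6,"dz":0,"wx":0,"wy":0,"wz":0,"claw":40}]'
python3 -m handwheel '[{"dx":2,"dy":6,"dz":0,"wx":0,"wy":0,"wz":0,"claw":40},{"dx":0,"dy":0,"dz":0,"wx":0,"wy":0,"wz":-0.104,"claw":40},{"dx":0,"dy":0,"dz":0,"wx":0,"wy":0,"wz":-0.104,"claw":40},{"dx":0,"dy":0,"dz":0,"wx":0,"wy":0,"wz":0,"claw":40},{"dx":0,"dy":0,"dz":0,"wx":0,"wy":0,"wz":0,"claw":40}]'
```

```text
clock: 11.65
position: [0.4904, 0.1904, 0.1467]
tool_rot: [3.141, 0.001, 3.141]
force: [1.2, -0.0, -0.8]
grip_width: 0.0504
finger_force: 31.4
clock: 12.28
position: [0.4715, 0.2476, 0.1459]
tool_rot: [3.141, 0.0, -2.936]
force: [-0.4, -0.6, -0.7]
grip_width: 0.0504
finger_force: 31.5
```

```bash
python3 -m handwheel '[{"dx":0,"dy":0.4,"dz":3,"wx":0,"wy":0,"wz":0,"claw":40},{"dx":0,"dy":0,"dz":4,"wx":0,"wy":0,"wz":0,"claw":40},{"dx":0,"dy":0,"dz":3,"wx":0,"wy":0,"wz":0,"claw":40},{"dx":0,"dy":0,"dz":1.3,"wx":0,"wy":0,"wz":0,"claw":40},{"dx":0,"dy":0,"dz":0.4,"wx":0,"wy":0,"wz":0,"claw":40},{"dx":0,"dy":0,"dz":0.2,"wx":0,"wy":0,"wz":0,"claw":40},{"dx":0,"dy":0,"dz":0.1,"wx":0,"wy":0,"wz":0,"claw":40},{"dx":0,"dy":0,"dz":0,"wx":0,"wy":0,"wz":0,"claw":40}]'
```

```text
clock: 13.28
position: [0.471, 0.252, 0.0267]
tool_rot: [3.141, 0.002, -2.934]
force: [-3.3, -0.7, 12.3]
grip_width: 0.0506
finger_force: 32.5
```

```bash
python3 -m handwheel '[{"dx":0,"dy":0,"dz":0,"wx":0,"wy":0,"wz":0,"claw":75},{"dx":0,"dy":0,"dz":0,"wx":0,"wy":0,"wz":0,"claw":85},{"dx":0,"dy":0,"dz":-0.5,"wx":0,"wy":0,"wz":0,"claw":95},{"dx":0,"dy":0,"dz":-4,"wx":0,"wy":0,"wz":0,"claw":100},{"dx":0,"dy":0,"dz":-4.5,"wx":0,"wy":0,"wz":0,"claw":100},{"dx":0,"dy":0,"dz":-3,"wx":0,"wy":0,"wz":0,"claw":100},{"dx":0,"dy":0,"dz":0,"wx":0,"wy":0,"wz":0,"claw":100}]'
python3 - <<'E'
from lib import *
SZ["cup_medium"]=(.0255,.011,.057)
wr("cup_medium",(.471,.252))
E
python3 -m handwheel '[{"dx":0,"dy":0,"dz":0,"wx":0,"wy":0,"wz":0.104,"claw":100},{"dx":0,"dy":0,"dz":0,"wx":0,"wy":0,"wz":0.104,"claw":100},{"dx":0,"dy":-5.2,"dz":0,"wx":0,"wy":0,"wz":0,"claw":100},{"dx":0.2,"dy":-5.2,"dz":0,"wx":0,"wy":0,"wz":0,"claw":100},{"dx":0.2,"dy":-5.2,"dz":0,"wx":0,"wy":0,"wz":0,"claw":100},{"dx":0.2,"dy":-5.2,"dz":0,"wx":0,"wy":0,"wz":0,"claw":100},{"dx":0.2,"dy":-5.2,"dz":0,"wx":0,"wy":0,"wz":0,"claw":100},{"dx":0,"dy":-5.2,"dz":0,"wx":0,"wy":0,"wz":0,"claw":100}]'
python3 -m handwheel '[{"dx":0,"dy":0,"dz":0,"wx":0,"wy":0,"wz":0,"claw":100},{"dx":0,"dy":0,"dz":0,"wx":0,"wy":0,"wz":0,"claw":100}]'
python3 - <<'E'
from lib import *
wr("cup_small",(.463,-.0605))
E
```

```text
clock: 14.15
position: [0.4714, 0.2523, 0.1477]
tool_rot: [3.14, 0.004, -2.934]
force: [0.9, -0.4, 0.3]
grip_width: 0.0855
finger_force: 0.0
cup_medium [0.4712 0.2527] area 0.93 tcp [0.4708 0.252  0.1462]
clock: 15.2
position: [0.4617, -0.0618, 0.1446]
tool_rot: [-3.141, -0.001, -3.141]
force: [0.7, -0.0, 0.7]
grip_width: 0.0857
finger_force: 0.0
clock: 15.45
position: [0.4621, -0.06, 0.1447]
tool_rot: [3.141, -0.001, 3.141]
force: [-0.5, 0.7, -0.2]
grip_width: 0.0851
finger_force: 0.0
cup_small [ 0.4641 -0.06  ] area 0.93 tcp [ 0.4623 -0.0594  0.1448]
```

```bash
python3 -m handwheel '[{"dx":-0.15,"dy":-0.1,"dz":2,"wx":0,"wy":0,"wz":0,"claw":100},{"dx":0,"dy":0,"dz":4,"wx":0,"wy":0,"wz":0,"claw":100},{"dx":0,"dy":0,"dz":4,"wx":0,"wy":0,"wz":0,"claw":90},{"dx":0,"dy":0,"dz":2.5,"wx":0,"wy":0,"wz":0,"claw":80},{"dx":0,"dy":0,"dz":1.1,"wx":0,"wy":0,"wz":0,"claw":70},{"dx":0,"dy":0,"dz":0,"wx":0,"wy":0,"wz":0,"claw":45},{"dx":0,"dy":0,"dz":0,"wx":0,"wy":0,"wz":0,"claw":30},{"dx":0,"dy":0,"dz":0,"wx":0,"wy":0,"wz":0,"claw":30}]'
python3 -m handwheel '[{"dx":0,"dy":0,"dz":0,"wx":0,"wy":0,"wz":0,"claw":30},{"dx":0,"dy":0,"dz":0,"wx":0,"wy":0,"wz":0,"claw":30},{"dx":0,"dy":0,"dz":0,"wx":0,"wy":0,"wz":0,"claw":30}]'
```

```text
clock: 16.5
position: [0.4646, -0.0611, 0.0101]
tool_rot: [-3.142, 0.001, -3.141]
force: [-0.5, 0.0, -0.1]
grip_width: 0.0385
finger_force: 30.3
clock: 16.88
position: [0.4642, -0.0612, 0.0096]
tool_rot: [3.142, 0.0, -3.141]
force: [-1.4, 0.7, 6.9]
grip_width: 0.0386
finger_force: 30.9
```

```bash
python3 -m handwheel '[{"dx":0,"dy":0,"dz":-2,"wx":0,"wy":0,"wz":0,"claw":30},{"dx":0,"dy":0,"dz":-4.3,"wx":0,"wy":0,"wz":0,"claw":30},{"dx":0,"dy":0,"dz":-4.3,"wx":0,"wy":0,"wz":0,"claw":30},{"dx":-1.3,"dy":3.2,"dz":-3,"wx":0,"wy":0,"wz":0,"claw":30},{"dx":-1.4,"dy":6,"dz":0,"wx":0,"wy":0,"wz":0,"claw":30},{"dx":-1.4,"dy":6,"dz":0,"wx":0,"wy":0,"wz":0,"claw":30},{"dx":-1.4,"dy":6,"dz":0,"wx":0,"wy":0,"wz":0,"claw":30},{"dx":-1.4,"dy":6,"dz":0,"wx":0,"wy":0,"wz":0,"claw":30}]'
python3 -m handwheel '[{"dx":-1.4,"dy":6,"dz":0,"wx":0,"wy":0,"wz":0,"claw":30},{"dx":0,"dy":0,"dz":0,"wx":0,"wy":0,"wz":-0.104,"claw":30},{"dx":0,"dy":0,"dz":0,"wx":0,"wy":0,"wz":-0.104,"claw":30},{"dx":0,"dy":0,"dz":0,"wx":0,"wy":0,"wz":0,"claw":30},{"dx":0,"dy":0,"dz":0,"wx":0,"wy":0,"wz":0,"claw":30}]'
```

```text
clock: 17.88
position: [0.5331, 0.2128, 0.1454]
tool_rot: [-3.142, 0.0, -3.141]
force: [0.4, -0.2, 0.2]
grip_width: 0.0385
finger_force: 30.3
clock: 18.5
position: [0.547, 0.2705, 0.1453]
tool_rot: [-3.142, -0.0, -2.936]
force: [0.4, 0.5, -0.6]
grip_width: 0.0387
finger_force: 30.3
```

```bash
python3 -m handwheel '[{"dx":0,"dy":-0.2,"dz":3,"wx":0,"wy":0,"wz":0,"claw":30},{"dx":0,"dy":0,"dz":4,"wx":0,"wy":0,"wz":0,"claw":30},{"dx":0,"dy":0,"dz":3.5,"wx":0,"wy":0,"wz":0,"claw":30},{"dx":0,"dy":0,"dz":1.3,"wx":0,"wy":0,"wz":0,"claw":30},{"dx":0,"dy":0,"dz":0.4,"wx":0,"wy":0,"wz":0,"claw":30},{"dx":0,"dy":0,"dz":0.2,"wx":0,"wy":0,"wz":0,"claw":30},{"dx":0,"dy":0,"dz":0.1,"wx":0,"wy":0,"wz":0,"claw":30},{"dx":0,"dy":0,"dz":0,"wx":0,"wy":0,"wz":0,"claw":30}]'
python3 -m handwheel '[{"dx":0,"dy":0,"dz":0,"wx":0,"wy":0,"wz":0,"claw":60},{"dx":0,"dy":0,"dz":0,"wx":0,"wy":0,"wz":0,"claw":75},{"dx":0,"dy":0,"dz":-0.5,"wx":0,"wy":0,"wz":0,"claw":90},{"dx":0,"dy":0,"dz":-4,"wx":0,"wy":0,"wz":0,"claw":100},{"dx":0,"dy":0,"dz":-4.5,"wx":0,"wy":0,"wz":0,"claw":100},{"dx":0,"dy":0,"dz":-6,"wx":0,"wy":0,"wz":0,"claw":100},{"dx":0,"dy":0,"dz":-4,"wx":0,"wy":0,"wz":0,"claw":100},{"dx":0,"dy":0,"dz":0,"wx":0,"wy":0,"wz":0,"claw":100}]'
python3 - <<'E'
from lib import *
for n,h,xy in(("cup_large",.052,(.6233,.2842)),("cup_medium",.046,(.471,.2525)),("cup_small",.04,(.5472,.268))):
    SZ[n]=(SZ[n][0],.011,.011+h)
    try: f,x=wr(n,xy)
    except Exception as e: print(n,e)
cv2.imwrite("pics/w3.png",f["frame"])
E
```

```text
clock: 19.5
position: [0.5477, 0.269, 0.0209]
tool_rot: [3.141, 0.001, -2.934]
force: [-1.0, -1.0, -0.3]
grip_width: 0.0388
finger_force: 30.4
clock: 20.5
position: [0.5486, 0.2694, 0.2138]
tool_rot: [3.14, 0.005, -2.934]
force: [-0.9, 0.1, -0.1]
grip_width: 0.0853
finger_force: 0.0
cup_large [0.6233 0.2844] area 0.94 tcp [0.5478 0.2691 0.2118]
cup_medium [0.4711 0.2528] area 0.93 tcp [0.5472 0.2688 0.2104]
cup_small [0.5477 0.2698] area 0.90 tcp [0.547  0.2687 0.2097]
```

View pics/w3.png

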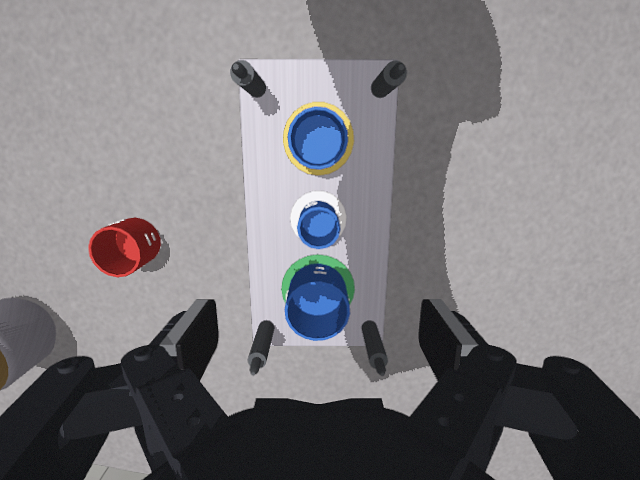

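All three cups stand upright on their pads: yellow/medium (318,137), white/small (319,226) and green/large (317,310). All four posts are visible, with tips near (238,68), (399,68), (254,370) and (381,370). Next I measure the stand's pose from the posts.

```bash
python3 - <<'E'
from lib import *
import pickle
f=optics.grab_frame("wrist"); pickle.dump(f,open("w3.pkl","wb"))
c0=np.array([.5472,.2682]);yaw=.207
R=lambda t:np.array([[np.cos(t),-np.sin(t)],[np.sin(t),np.cos(t)]])
im=f["frame"].copy(); out=[]
big=cv2.resize(im,None,fx=4,fy=4,interpolation=cv2.INTER_CUBIC)
for a in(-1,1):
    for b in(-1,1):
        p=c0+R(yaw)@[a*.125,b*.058]
        for r,z,col in((.009,.008,(255,0,0)),(.009,.072,(0,255,0)),(.0045,.085,(0,0,255))):
            q=((proj(f,cyl(*p,r,z,z)[:48])+.5)*4).astype(np.int32); cv2.polylines(big,[q],True,col,1)
        t=proj(f,[*p,.08])[0]*4; u,v=t.astype(int); u=np.clip(u,150,2400);v=np.clip(v,150,1770); out.append(big[v-150:v+150,u-200:u+200])
cv2.imwrite("pics/posts.png",np.vstack([np.hstack(out[:2]),np.hstack(out[2:])]))
E
```

```text
(no output)
```

View pics/posts.png

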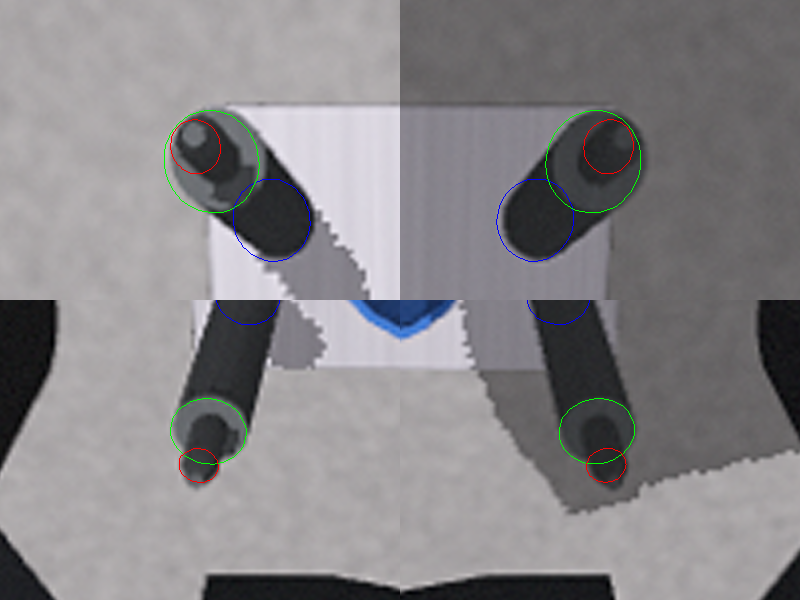

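The overlay, drawn at centre (.5472,.2682) and yaw .207, matches the posts to within about 1 mm. That remainder equals the wrist camera's y bias seen on the cups. Next, the tray.

```bash
python3 -m handwheel '[{"dx":0,"dy":0,"dz":0,"wx":0,"wy":0,"wz":0.1,"claw":100},{"dx":0,"dy":0,"dz":0,"wx":0,"wy":0,"wz":0.097,"claw":100},{"dx":0,"dy":-5.9,"dz":0,"wx":0,"wy":0,"wz":0,"claw":100},{"dx":0,"dy":-5.9,"dz":0,"wx":0,"wy":0,"wz":0,"claw":100},{"dx":0,"dy":-5.9,"dz":0,"wx":0,"wy":0,"wz":0,"claw":100},{"dx":0,"dy":-5.9,"dz":0,"wx":0,"wy":0,"wz":0,"claw":100},{"dx":0,"dy":-5.9,"dz":0,"wx":0,"wy":0,"wz":0,"claw":100},{"dx":0,"dy":-5.9,"dz":0,"wx":0,"wy":0,"wz":0,"claw":100}]'
python3 -m handwheel '[{"dx":0,"dy":-5.9,"dz":0,"wx":0,"wy":0,"wz":0,"claw":100},{"dx":0,"dy":-5.9,"dz":0,"wx":0,"wy":0,"wz":0,"claw":100},{"dx":0,"dy":-5.9,"dz":0,"wx":0,"wy":0,"wz":0,"claw":100},{"dx":0,"dy":0,"dz":0,"wx":0,"wy":0,"wz":0,"claw":100},{"dx":0,"dy":0,"dz":0,"wx":0,"wy":0,"wz":0,"claw":100},{"dx":0,"dy":0,"dz":0,"wx":0,"wy":0,"wz":0,"claw":100}]'
python3 - <<'E'
from lib import *
f=optics.grab_frame("wrist"); s=monitor.observe();print(s["position"],s["tool_rot"],s["qpos"].round(2))
R=lambda t:np.array([[np.cos(t),-np.sin(t)],[np.sin(t),np.cos(t)]])
big=cv2.resize(f["frame"],None,fx=1.25,fy=1.25); 
for a in(-1,1):
    for b in(-1,1):
        p=np.array([.5504,-.26])+R(.0105)@[a*.125,b*.058]; print(proj(f,[*p,.006]).round(1))
        cv2.polylines(big,[((proj(f,cyl(*p,.007,.006,.006)[:48])+.5)*1.25).astype(np.int32)],True,(0,0,255),1)
cv2.imwrite("pics/tray.png",big)
E
```

```text
clock: 21.7
position: [0.5507, -0.087, 0.2094]
tool_rot: [-3.142, -0.002, -3.13]
force: [1.4, -0.1, -0.3]
grip_width: 0.0857
finger_force: 0.0
clock: 22.45
position: [0.5535, -0.2608, 0.2099]
tool_rot: [3.141, -0.001, -3.129]
force: [-0.3, -0.1, -0.1]
grip_width: 0.0856
finger_force: 0.0
[ 0.5536042  -0.26083632  0.21005698] [ 3.14108737e+00 -2.84921063e-04 -3.12870910e+00] [ 0.15  0.54  0.29  1.67 -0.18  0.96  2.08]
[[256.6  84.8]]
[[380.  85.]]
[[266.8 324.7]]
[[369.3 324.7]]
```

View pics/tray.png

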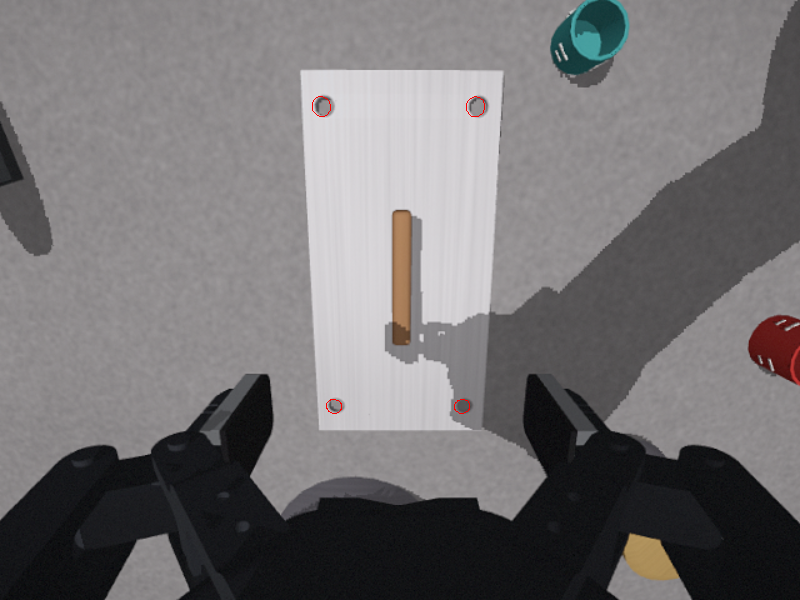

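```bash
python3 -m handwheel '[{"dx":0.3,"dy":0.1,"dz":4,"wx":0,"wy":0,"wz":0,"claw":100},{"dx":0,"dy":0,"dz":5,"wx":0,"wy":0,"wz":0,"claw":100},{"dx":0,"dy":0,"dz":5,"wx":0,"wy":0,"wz":0,"claw":80},{"dx":0,"dy":0,"dz":3.5,"wx":0,"wy":0,"wz":0,"claw":60},{"dx":0,"dy":0,"dz":1.2,"wx":0,"wy":0,"wz":0,"claw":40},{"dx":0,"dy":0,"dz":0,"wx":0,"wy":0,"wz":0,"claw":25},{"dx":0,"dy":0,"dz":0,"wx":0,"wy":0,"wz":0,"claw":25},{"dx":0,"dy":0,"dz":0,"wx":0,"wy":0,"wz":0,"claw":25}]' 80
python3 -m handwheel '[{"dx":0,"dy":0,"dz":0,"wx":0,"wy":0,"wz":0,"claw":5},{"dx":0,"dy":0,"dz":0,"wx":0,"wy":0,"wz":0,"claw":5},{"dx":0,"dy":0,"dz":0,"wx":0,"wy":0,"wz":0,"claw":5},{"dx":0,"dy":0,"dz":0,"wx":0,"wy":0,"wz":0,"claw":5}]'
```

```text
clock: 23.5
position: [0.551, -0.2613, 0.0246]
tool_rot: [-3.141, 0.002, -3.13]
force: [-1.0, 0.1, -0.8]
grip_width: 0.021
finger_force: 0.0
clock: 24.0
position: [0.5509, -0.2609, 0.0245]
tool_rot: [3.141, 0.001, -3.13]
force: [-2.5, 4.3, 14.1]
grip_width: 0.0129
finger_force: 79.3
```

```bash
python3 -m handwheel '[{"dx":0,"dy":0,"dz":-0.5,"wx":0,"wy":0,"wz":0,"claw":5},{"dx":0,"dy":0,"dz":-1.5,"wx":0,"wy":0,"wz":0,"claw":5},{"dx":0,"dy":0,"dz":-2.5,"wx":0,"wy":0,"wz":0,"claw":5},{"dx":0,"dy":0,"dz":-3,"wx":0,"wy":0,"wz":0,"claw":5},{"dx":0,"dy":0,"dz":-3,"wx":0,"wy":0,"wz":0,"claw":5},{"dx":0,"dy":0,"dz":-3,"wx":0,"wy":0,"wz":0,"claw":5},{"dx":0,"dy":0,"dz":-3,"wx":0,"wy":0,"wz":0,"claw":5},{"dx":0,"dy":0,"dz":-1,"wx":0,"wy":0,"wz":0,"claw":5}]'
python3 -m handwheel '[{"dx":0,"dy":0,"dz":0,"wx":0,"wy":0,"wz":0,"claw":5}]'
```

```text
clock: 25.0
position: [0.5507, -0.2615, 0.2006]
tool_rot: [-3.141, 0.003, -3.131]
force: [-0.2, -0.2, -4.1]
grip_width: 0.0126
finger_force: 78.4
clock: 25.12
position: [0.5503, -0.2612, 0.1986]
tool_rot: [-3.141, 0.001, -3.13]
force: [-0.0, -0.6, -5.0]
grip_width: 0.0126
finger_force: 78.3
```

```bash
cat >> lib.py <<'E'
def rot(t): return np.array([[np.cos(t),-np.sin(t)],[np.sin(t),np.cos(t)]])
def trayview(name,dz=.0185,off=(-.0005,0)):
    f=optics.grab_frame("wrist"); s=monitor.observe(); p0=s["position"]; yaw=s["tool_rot"][2]+np.pi
    zt=p0[2]-dz; big=cv2.resize(f["frame"],None,fx=1.25,fy=1.25,interpolation=cv2.INTER_CUBIC)
    dr=lambda P:cv2.polylines(big,[((proj(f,P)+.5)*1.25).astype(np.int32)],True,(0,0,255),1)
    c=p0[:2]+rot(yaw)@off
    for a in(-1,1):
        for b in(-1,1): dr(cyl(*(c+rot(yaw)@[a*.125,b*.058]),.007,zt,zt)[:48])
    dr(np.c_[(np.array([[-1,-1],[1,-1],[1,1],[-1,1]])*[.15,.075])@rot(yaw).T+c,np.full(4,zt)])
    cv2.imwrite(name,big); print(p0,s["tool_rot"],s["force"].round(1))
E
python3 -c 'from lib import *;trayview("pics/tray2.png")'
```

```text
[ 0.55001243 -0.26096543  0.1977481 ] [ 3.14134908e+00 -5.68388895e-04 -3.13034442e+00] [-0.2 -0.4 -4.8]
```

View pics/tray2.png

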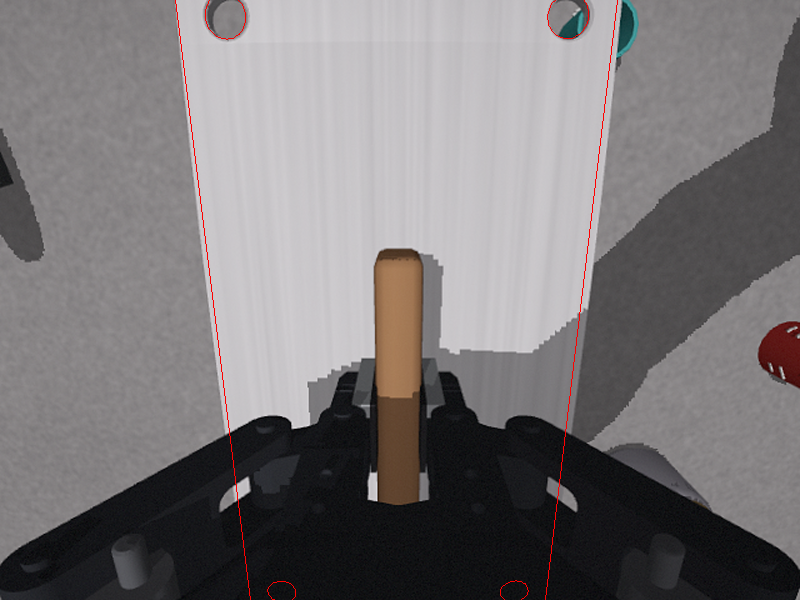

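```bash
python3 -m handwheel '[{"dx":-0.3,"dy":1.5,"dz":0,"wx":0,"wy":0,"wz":0,"claw":5},{"dx":0,"dy":3,"dz":0,"wx":0,"wy":0,"wz":0,"claw":5},{"dx":0,"dy":4.5,"dz":0,"wx":0,"wy":0,"wz":0,"claw":5},{"dx":0,"dy":5,"dz":0,"wx":0,"wy":0,"wz":0,"claw":5},{"dx":0,"dy":5,"dz":0,"wx":0,"wy":0,"wz":0,"claw":5},{"dx":0,"dy":5,"dz":0,"wx":0,"wy":0,"wz":0,"claw":5},{"dx":0,"dy":5,"dz":0,"wx":0,"wy":0,"wz":0,"claw":5},{"dx":0,"dy":5,"dz":0,"wx":0,"wy":0,"wz":0,"claw":5}]'
python3 -m handwheel '[{"dx":0,"dy":5,"dz":0,"wx":0,"wy":0,"wz":0,"claw":5},{"dx":0,"dy":5,"dz":0,"wx":0,"wy":0,"wz":0,"claw":5},{"dx":0,"dy":4.5,"dz":0,"wx":0,"wy":0,"wz":0,"claw":5},{"dx":0,"dy":3,"dz":0,"wx":0,"wy":0,"wz":-0.05,"claw":5},{"dx":0,"dy":1.4,"dz":0,"wx":0,"wy":0,"wz":-0.07,"claw":5},{"dx":0,"dy":0,"dz":0,"wx":0,"wy":0,"wz":-0.076,"claw":5},{"dx":0,"dy":0,"dz":0,"wx":0,"wy":0,"wz":0,"claw":5},{"dx":0,"dy":0,"dz":0,"wx":0,"wy":0,"wz":0,"claw":5}]'
```

```text
clock: 26.18
position: [0.5487, 0.0814, 0.1975]
tool_rot: [-3.142, -0.001, -3.13]
force: [-0.2, -0.5, -4.1]
grip_width: 0.0124
finger_force: 78.3
clock: 27.18
position: [0.5467, 0.2674, 0.1981]
tool_rot: [-3.141, -0.0, -2.936]
force: [0.0, -0.2, -4.6]
grip_width: 0.0129
finger_force: 78.4
```

```bash
python3 - <<'E'
from lib import *
s=monitor.observe(); print(s["position"],s["tool_rot"],s["qpos"].round(2))
y=s["tool_rot"][2]; d=np.array([.5477,.2683])-s["position"][:2]
print("dx %.2f dy %.2f cm, dyaw %.4f"%(100*(d@[np.cos(y),np.sin(y)]),100*(d@[np.sin(y),-np.cos(y)]),-2.9346-y))
E
```

```text
[0.54665783 0.26739353 0.19806256] [-3.14127172e+00 -4.36874729e-04 -2.93601980e+00] [-0.68  0.54  0.19  1.69 -0.12  0.93  1.33]
dx -0.12 dy 0.07 cm, dyaw 0.0014
```

```bash
python3 -m handwheel '[{"dx":-0.12,"dy":0.07,"dz":2,"wx":0,"wy":0,"wz":0,"claw":5},{"dx":0,"dy":0,"dz":2.5,"wx":0,"wy":0,"wz":0,"claw":5},{"dx":0,"dy":0,"dz":2,"wx":0,"wy":0,"wz":0,"claw":5},{"dx":0,"dy":0,"dz":0.8,"wx":0,"wy":0,"wz":0,"claw":5},{"dx":0,"dy":0,"dz":0,"wx":0,"wy":0,"wz":0,"claw":5},{"dx":0,"dy":0,"dz":0,"wx":0,"wy":0,"wz":0,"claw":5}]'
python3 -c 'from lib import *;trayview("pics/tray3.png")'
```

```text
clock: 27.92
position: [0.5482, 0.2689, 0.1261]
tool_rot: [3.141, 0.001, -2.935]
force: [-0.5, -0.7, -3.7]
grip_width: 0.0122
finger_force: 78.3
[0.54812776 0.26893131 0.12613393] [ 3.14120993e+00  1.13741020e-03 -2.93460656e+00] [ 0.9  0.1 -3. ]
```

View pics/tray3.png

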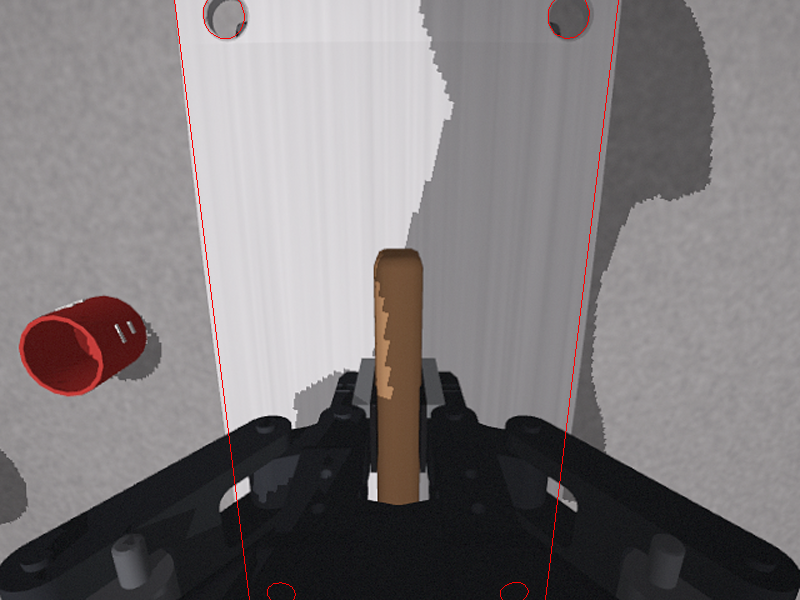

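The tips of the two near pins show symmetrically inside the holes, at (238,28) and (555,28), so the alignment is good. I lower slowly and watch the force.

```bash
python3 -m handwheel '[{"dx":0,"dy":-0.03,"dz":0.4,"wx":0,"wy":0,"wz":0,"claw":5},{"dx":0,"dy":0,"dz":0.4,"wx":0,"wy":0,"wz":0,"claw":5},{"dx":0,"dy":0,"dz":0.3,"wx":0,"wy":0,"wz":0,"claw":5},{"dx":0,"dy":0,"dz":0.2,"wx":0,"wy":0,"wz":0,"claw":5},{"dx":0,"dy":0,"dz":0,"wx":0,"wy":0,"wz":0,"claw":5}]'
```

```text
clock: 28.6
position: [0.5477, 0.2684, 0.1121]
tool_rot: [-3.141, -0.0, -2.934]
force: [-0.5, -0.4, -4.2]
grip_width: 0.0127
finger_force: 78.3
```

```bash
python3 -m handwheel '[{"dx":0,"dy":0,"dz":0.4,"wx":0,"wy":0,"wz":0,"claw":5},{"dx":0,"dy":0,"dz":0.4,"wx":0,"wy":0,"wz":0,"claw":5},{"dx":0,"dy":0,"dz":0.3,"wx":0,"wy":0,"wz":0,"claw":5},{"dx":0,"dy":0,"dz":0.2,"wx":0,"wy":0,"wz":0,"claw":5},{"dx":0,"dy":0,"dz":0.1,"wx":0,"wy":0,"wz":0,"claw":5},{"dx":0,"dy":0,"dz":0,"wx":0,"wy":0,"wz":0,"claw":5}]'
```

```text
clock: 29.35
position: [0.5478, 0.2685, 0.0983]
tool_rot: [-3.142, -0.0, -2.934]
force: [-0.8, -0.2, -4.1]
grip_width: 0.0128
finger_force: 78.3
```

```bash
python3 -m handwheel '[{"dx":0,"dy":0,"dz":0.1,"wx":0,"wy":0,"wz":0,"claw":5},{"dx":0,"dy":0,"dz":0.1,"wx":0,"wy":0,"wz":0,"claw":5},{"dx":0,"dy":0,"dz":0,"wx":0,"wy":0,"wz":0,"claw":5}]'
```

```text
clock: 29.72
position: [0.5478, 0.2685, 0.0966]
tool_rot: [3.141, 0.0, -2.934]
force: [-2.9, -0.7, 3.0]
grip_width: 0.0131
finger_force: 79.3
```

```bash
python3 -m handwheel '[{"dx":0,"dy":0,"dz":0,"wx":0,"wy":0,"wz":0,"claw":30},{"dx":0,"dy":0,"dz":0,"wx":0,"wy":0,"wz":0,"claw":60},{"dx":0,"dy":0,"dz":0,"wx":0,"wy":0,"wz":0,"claw":60},{"dx":0,"dy":0,"dz":-1,"wx":0,"wy":0,"wz":0,"claw":60},{"dx":0,"dy":0,"dz":-3,"wx":0,"wy":0,"wz":0,"claw":80},{"dx":0,"dy":0,"dz":-4,"wx":0,"wy":0,"wz":0,"claw":80},{"dx":0,"dy":0,"dz":-5,"wx":0,"wy":0,"wz":0,"claw":80},{"dx":0,"dy":0,"dz":-4,"wx":0,"wy":0,"wz":0,"claw":80}]' 20
python3 -m handwheel '[{"dx":0,"dy":-5,"dz":0,"wx":0,"wy":0,"wz":0,"claw":80},{"dx":0,"dy":-5,"dz":0,"wx":0,"wy":0,"wz":0,"claw":80},{"dx":0,"dy":-5,"dz":0,"wx":0,"wy":0,"wz":0,"claw":80},{"dx":0,"dy":-5,"dz":0,"wx":0,"wy":0,"wz":0,"claw":80},{"dx":0,"dy":-5,"dz":0,"wx":0,"wy":0,"wz":0,"claw":80},{"dx":0,"dy":0,"dz":0,"wx":0,"wy":0,"wz":0,"claw":80},{"dx":0,"dy":0,"dz":0,"wx":0,"wy":0,"wz":0,"claw":80}]'
python3 - <<'E'
from lib import *
o=[]
for n,(u,v) in(("scene",(460,225)),("top",(150,270))):
    f=optics.grab_frame(n); big=f["frame"]
    c=np.array([.5472,.2682])
    P=np.c_[(np.array([[-1,-1],[1,-1],[1,1],[-1,1]])*[.15,.075])@rot(.207).T+c,np.full(4,.078)]
    b=cv2.resize(big,None,fx=3,fy=3,interpolation=cv2.INTER_CUBIC); cv2.polylines(b,[((proj(f,P)+.5)*3).astype(np.int32)],True,(0,0,255),1)
    y=max(0,v*3-300); x=max(0,u*3-200); o.append(b[y:y+600,x:x+400])
cv2.imwrite("pics/final.png",np.hstack(o))
E
```

```text
clock: 30.72
position: [0.5479, 0.2684, 0.2691]
tool_rot: [3.141, 0.002, -2.935]
force: [-0.4, -0.1, -0.1]
grip_width: 0.0683
finger_force: 0.0
clock: 31.6
position: [0.5991, 0.0243, 0.2667]
tool_rot: [3.141, 0.0, -2.934]
force: [-0.1, 1.0, -0.8]
grip_width: 0.0684
finger_force: 0.0
```

View pics/final.png

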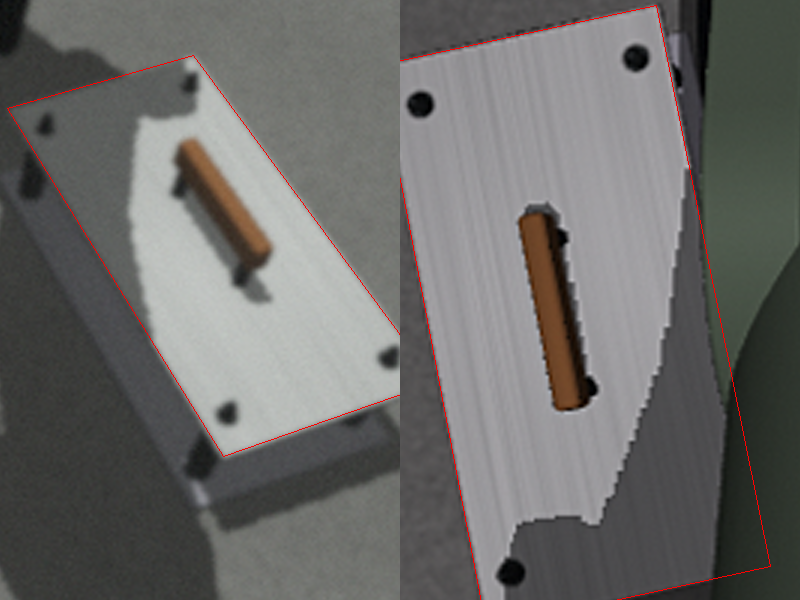

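All four pins come through the tray, at (45,125), (190,82), (228,412) and (388,357) in the left view. The tray's outline matches the model outline at home height, so it is level and seated.

```bash
python3 -c 'from workcell import job_done;print(job_done())'
```

```text
the job is handed in; nothing more can be done
None
```

The three blue cups stand upright, each centred on its own pad, and the tray is seated level on all four posts; I never touched the red cup or the ghee pot, and handed the job in at about 32 s of the 115 s allowed.

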